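Pack the ointment mixer's case and close its flap

TASK

Pack the ointment mixer's kit into its open grey case: press the steel mixing shaft down into the spring clips until they snap round it and it is fully seated, and stand the jar with the blue band upright in the square bay. Then swing the blue flap up, over the vertical and lower it gently until it lies closed on the case - do not let it drop - and only then slide the red-knobbed bolt fully home. Keep the blue-banded jar upright throughout and leave the other jars, the mortar and the spatula where they are.

Things in the scene. Friction and masses are not known exactly. Their poses are not given: they have to be found in the camera images.
- case: Fixed open grey case, 280 mm (its x) by 160 mm (its y) by 61 mm high, walls and floor 6 mm. Origin: centre of its underside, on the worktop. The flap hinges on its +y long side (the robot's left); the bolt is on the outside of its -y long side, near its -x end. Turned by up to 0.2 rad from the robot's x.
- clip_seat (a point): Midway between the two spring clips in the case: where the middle of the shaft's axis comes when fully seated, 32 mm above the worktop, 30 mm to -y of the case's centre line. The shaft lies along the case's x, either way round. 60 mm are free between the clips for the fingers, 44 mm to the -y wall; the bay's rib begins 19 mm to the +y side. Pressing in takes 10 to 20 N in all.
- jar_bay (a point): Centre of the floor of the square jar bay in the case, 6 mm above the worktop; the bay is 74 by 74 mm inside, sides along the case's x and y, ribs 8 mm high. Along the case's x there are 69 mm from this point to the nearer end wall (room for fingers beside the jar); across y only 44 mm to the hinge-side wall.
- clip_0 (a point): The spring clip nearer the case's -x end, 20 mm long in x; this point is on the seated shaft's axis, as is clip_1. Its two steel fingers narrow to a 12 mm mouth with lips 8 mm above this axis; they give way sideways and close over the shaft. From first touch of the lips to its seat the shaft travels about 16 mm down.
- clip_1 (a point): The other spring clip, 80 mm farther along the case's x, the same.
- flap (a joint): Angle of the blue flap (280 x 158 x 6 mm): 0 = closed, level on the case's rim; 1.57 = upright; 2.5 = open, leaning outward on its wire props (as at the start). No spring: it falls freely to either side of the vertical (0.25 to 0.5 kg), so it must be carried all the way down.
- flap_hinge (a point): Point on the flap's hinge axis, 64 mm above the worktop; the axis runs along the case's x.
- flap_bar (a point): Middle of the flap's round steel handle bar, 12 mm thick, parallel to the hinge and 210 mm from it, 50 mm out from the flap's free edge, clear for 78 mm between its arms. At angle a it is, in the case's frame, at y = hinge - 0.210 cos(a), z = hinge + 0.210 sin(a), and x as flap_hinge. Gripped from above across the bar, it can turn between the pads as the flap swings.
- bolt (a joint): Travel of the bolt: 0 (up to 0.006 at the start) = drawn back, 0.030 = fully home (engaged with the flap); it moves along the case's +x against about 2 N of friction and stays where it is left.
- bolt_knob (a point): On the axis of the upright red knob of the bolt, 14 mm thick, 10 mm below its top; 76 mm above the worktop, 20 mm outside the case's wall. It can be pinched from above with the fingers on its +x and -x sides, or pushed.
- shaft: Mixing shaft, 170 mm long along its x, lying on the worktop to the robot's right: steel stem 18 mm thick and 124 mm long, a 24 mm square black coupling at the +x end (so it does not roll), a round 24 mm head at the -x end; 0.16 kg. Origin: on the underside below the middle, 12 mm below its axis.
- shaft_mid (a point): Middle of the shaft, on its axis (12 mm above the worktop at the start). The stem is free of collars 62 mm to either side.
- jar_a: The jar to pack: white screw jar with a blue band, 61 mm across, 46 mm high, 0.09 kg, lid fixed. Origin: centre of its underside.
- jar_pink: Bystander: white jar with a pink band, 65 mm across, 50 mm high. Origin: centre of its underside. Leave it.
- jar_b: Bystander: white jar with an orange band, 53 mm across, 40 mm high. Origin: centre of its underside. Leave it.
- mortar: Bystander: white mortar, 143 mm across, 91 mm high, at the left. Leave it.
- spatula_a: Bystander: steel spatula with a black handle, 183 mm long, lying at the left near the edge. Leave it.
Not all that is in view belongs to the job. Of the things shaped like the shaft, the steel one is meant.

How it is judged:
By the outcome, as a careful person would: the job done as asked, in the order asked, and still so for the second after the job is handed in, with the robot touching nothing.
It also fails if it takes over 72 s, if anything falls off the work surface, if the arm or the gripper's body presses on something with over 40 N, if the wrist force passes 120 N, or if a joint passes its speed limit or range.

ROBOT

A 6-joint arm with a two-finger parallel gripper is mounted at the origin on a cart in front of the work surface, level with it; the furniture and walls round the work are solid. World frame = base frame: x ahead of the robot, y to its left, z up, the work surface at z = 0. Lengths are in mm, angles in degrees, forces in N, time in s.
With the tool pointing down it reaches from about 300 to 950 mm from the base axis. Payload 3.1 kg.
Tool frame: the origin (TCP) lies on the centre line of the jaws, within the pads' length; the fingertips stand 14 mm ahead of it and the grasp point (between the pads) lies 5 mm behind it (ctrl.tcp_to_tips is the distance from the TCP to the fingertips, in mm); z points along the fingers, y is the line along which they close (so a half turn about z gives the same grasp; the last joint's range is limited). The gripper opens to 85 mm and grips with 20 to 120 N. Pads are 22 mm wide; open, the fingers measure 114 mm over their backs; the gripper's body (76 mm by 85 mm) begins 54 mm behind the grasp point. The pads swing forward as they close: fully open they stand 13 mm farther back than shut.
Start: joints at [60.407, 17.653, 93.61, -0, 68.738, -3.994], TCP at [270.077, 563.641, 245.272] pointing down, gripper open.
Joint ranges: [-175.34, 175.34], [-45.06, 112.39], [2.9, 150.54], [-68.45, 248.45], [3.09, 151.38], [-168.51, 168.51]. Speed limits (degrees/s): [159.86, 159.86, 180, 180, 180, 180].

INTERFACE

Orientations are given as [roll, pitch, yaw] about the fixed x, y, z axes, in that order (R = Rz(yaw) Ry(pitch) Rx(roll)).
In Python, from plant import ctrl, viewer gives the robot as it stands.
- The arm moves only by the shell command python3 -m crank 'ROWS' [FORCE]. ROWS is a JSON object of lists of equal length, an entry for each row: "gripper": the finger opening in mm, from 0 to 85.4; "linear": the shift along the tool's x, y, z as a fraction of full scale, a list of three; "turn": the turn about the tool's z as a fraction of full scale. In form: {"gripper": [gripper, ...], "linear": [[tx, ty, tz], ...], "turn": [turn, ...]}. A call has 1 to 20 rows; each row shifts and turns the commanded pose from where the row before left it, along the tool's axes as they then stand; what a row does not reach is not made up. Full scale, the value 1, is 0.06 m for a shift and 360 degrees for a turn. A row lasts 1/8 s, in which the tool goes at most 62.5 mm and 10.7 degrees, less where a joint would pass 70% of its speed; a pose out of reach is approached as far as the arm can. A call with a number of a shift or a turn outside -1 to 1 is refused whole. A call with a gripper value outside its range is refused whole. The fingers move at their own pace and stop on an object; FORCE is the grip in N (left out, the last holds). Time passes only in rows, so rows that do not move let the fingers close. It gives the time, the measured TCP pose, the force, the opening and the grip force at its end, in the units of the state.
- ctrl.observe(): the state, without advancing time (a new reading comes with each control period).
- viewer.read_camera(name): name is "scene" or "top" or "wrist"; returns a dict with "frame" (384x512x3 uint8, red, green, blue), "camera_matrix" (3x3 intrinsics, pixels), "rvec" (rotation vector, rad) and "tvec" (3), from world to camera coordinates, as OpenCV has them; the wrist camera has in their place "T_tool_cam" (4x4, takes a point from camera to tool coordinates, whose origin is the TCP and whose axes are the flange's). Camera axes: x right, y down, z forward; pixel columns grow to the right and rows downward; lengths in mm; the calibration is good to about 2 mm. A picture is of the moment at which its call begins: read the wrist's pose just before it. There is no depth.
- ctrl.hand_in(): hands the job in; it is judged then, once.
The state is a dict: "t": time; "qpos": joint angles; "joint_velocities": joint speeds; "effort": joint torques, N m; "ee_pos": TCP position; "orientation": TCP orientation; "force": force on the tool from outside, world axes, zero at the start; "torque": the same for the moment, N m; "gripper_width": finger opening in mm; "gripper_force": force on a finger pad.
Only numpy, scipy, OpenCV 4.12 (cv2) and the standard library are available. Lean on these libraries where they do the work, as an engineer would, in place of code of your own. Each camera call takes 0.05 s, during which the arm holds its last target. There are 200 camera calls.

## Working session

There is one attempt and no reset: what is moved stays moved. The work goes in short steps, Python scripts to look and compute and a shell command to move; the robot and the scene stay as the last step left them, time stands still between calls to the robot, and variables do not carry over. Pictures are saved under pics/ and viewed, at most 10 in all, crops included, and the job is handed in when it is done.

```bash
ls; mkdir -p pics; python3 - <<'E'
from plant import ctrl, viewer
import cv2,pickle
d={}
for n in ["scene","top"]:
    r=viewer.read_camera(n); d[n]=r
    cv2.imwrite(f"pics/{n}0.png",cv2.resize(r["frame"][:,:,::-1],(800,600),interpolation=cv2.INTER_CUBIC))
pickle.dump(d,open("cams.pkl","wb"))
print(ctrl.observe()); print(ctrl.tcp_to_tips)
E
```

```text
pics
{'t': 0.1, 'qpos': array([ 6.04063436e+01,  1.76997627e+01,  9.36832611e+01,  3.79821662e-04,
        6.87385203e+01, -3.99390844e+00]), 'joint_velocities': array([ 0.07515851, -0.13252035, -0.10900425, -0.11754598,  0.11663316,
        0.06877296]), 'effort': array([-7.01113513e-04, -4.16405368e+01, -2.77646184e+01, -2.41616408e-04,
        3.96554780e-03,  2.49509917e-06]), 'ee_pos': array([269.71590824, 562.99628742, 244.15061597]), 'orientation': array([-1.79878776e+02, -8.81840854e-03,  1.54400105e+02]), 'force': array([-0.21150892, -0.3681741 ,  0.68759547]), 'torque': array([-0.03496718, -0.04673642, -0.01589925]), 'gripper_force': 0.0, 'gripper_width': 85.0852574963856}
14.0
```

View pics/scene0.png

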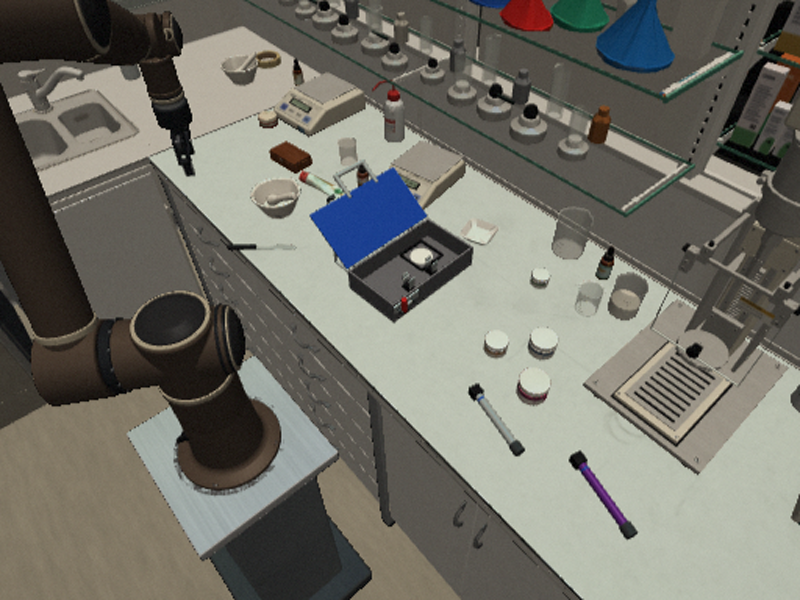

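View pics/top0.png

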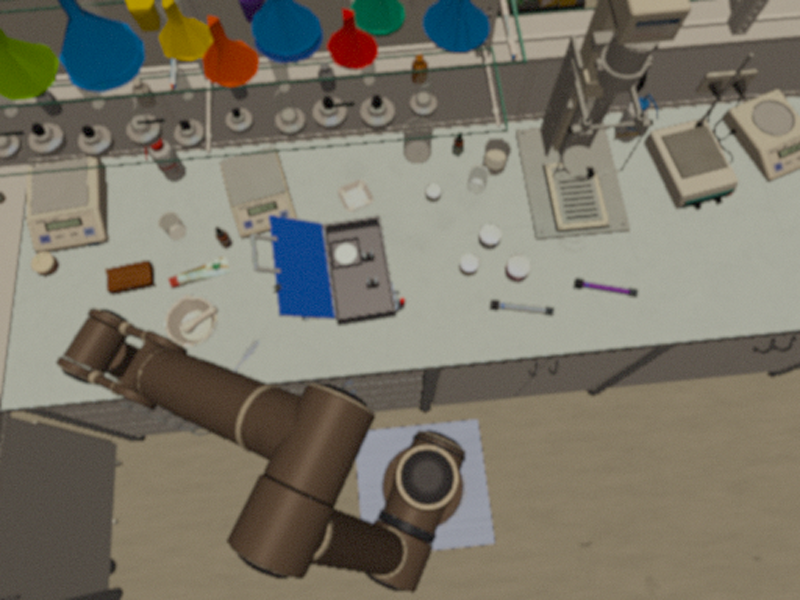

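The scene shows the blue flap and case around (400,255). Possible shafts: the steel one at (497,420) and a purple one at (603,495). Possible jars are at (497,343), (543,341) and (534,385), and there is a white disc in the bay at (420,257). I'll enlarge these before choosing.

```bash
python3 - <<'E'
import cv2,pickle,numpy as np
d=pickle.load(open("cams.pkl","rb"))
f=d["scene"]["frame"][:,:,::-1]; t=d["top"]["frame"][:,:,::-1]
def c(f,x,y,w,h,W,H): return cv2.resize(f[y:y+h,x:x+w],(W,H),interpolation=cv2.INTER_CUBIC)
# scene case (190..310, 90..210) ; jars 290..410,200..300
a=c(f,195,100,115,108,400,376) ; b=c(f,290,200,115,108,400,376)
e=c(t,160,130,110,61,400,222); g=c(t,280,130,130,72,400,222)
cv2.imwrite("pics/crop1.png",np.vstack([np.hstack([a,b]),np.hstack([e,g])]))
for n in d: print(n,d[n]["camera_matrix"].tolist(),d[n]["rvec"],d[n]["tvec"])
E
```

```text
scene [[365.93192356314825, 0.0, 264.5155257623552], [0.0, 365.93192356314825, 187.69862028932658], [0.0, 0.0, 1.0]] [ 2.26656034 -0.85480248  0.33090097] [-366.95701386  295.58196205 1142.90297739]
top [[397.57693946242443, 0.0, 257.6672538192232], [0.0, 397.57693946242443, 185.08252910394017], [0.0, 0.0, 1.0]] [ 1.92825619 -2.13770422  0.37209474] [  49.1491808   485.45022787 1536.47625083]
```

View pics/crop1.png

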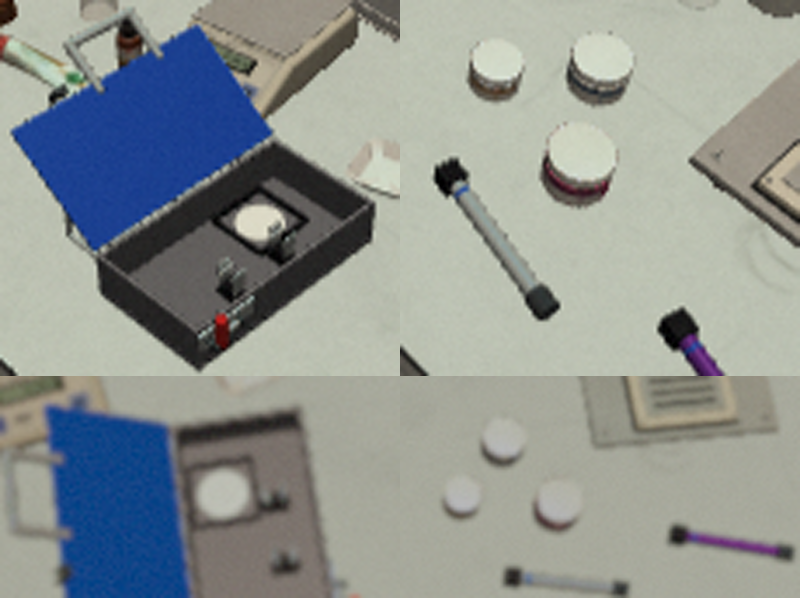

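The blue-banded jar is at crop (600,65), which is scene (543,341). The other two have orange and pink bands. The steel shaft is at crop (497,238). The white disc in the bay is flat, just a floor marking. Next I'll measure these points.

```bash
cat > h.py <<'E'
import numpy as np,cv2,pickle
from scipy.spatial.transform import Rotation as Ro
def cam(n):
    r=pickle.load(open("cams.pkl","rb"))[n]; R=cv2.Rodrigues(np.array(r["rvec"]))[0]; return r["camera_matrix"],R,np.array(r["tvec"]).ravel()
def plane(K,R,t,px,z):
    d=R.T@np.linalg.inv(K)@np.array([px[0],px[1],1.]); c=-R.T@t
    return c+d*(z-c[2])/d[2]
def proj(K,R,t,P): q=(R@np.atleast_2d(P).T).T+t; q=q@np.array(K).T; return q[:,:2]/q[:,2:]
def wcam(r,pos,rpy):  # world->cam of wrist camera
    T=np.eye(4);T[:3,:3]=Ro.from_euler("xyz",rpy,degrees=True).as_matrix();T[:3,3]=pos
    W=np.linalg.inv(T@np.array(r["T_tool_cam"])); return np.array(r["camera_matrix"]),W[:3,:3],W[:3,3]
def cpt(P,b,l,z): # case pose P=(x,y,ang): case local -> world
    x,y,a=P; b=np.atleast_1d(b); return np.stack([x+b*np.cos(a)-l*np.sin(a),y+b*np.sin(a)+l*np.cos(a),z+0*b],-1)
def go(pos,yaw,n=None):
    from plant import ctrl
    o=ctrl.observe(); R=Ro.from_euler("xyz",o["orientation"],degrees=True).as_matrix()
    d=np.array(pos)-o["ee_pos"]; dy=(yaw-o["orientation"][2]+180)%360-180
    y=np.radians(o["orientation"][2]); 
    Rn=Ro.from_euler("xyz",[180,0,yaw],degrees=True).as_matrix()
    print("now",o["ee_pos"].round(1),o["orientation"].round(1),"turn rows total frac",round(-dy/360,4),"(deg",round(dy,1),") shift/60 in current axes",(R.T@d/60).round(3),"in target axes",(Rn.T@d/60).round(3))
E
python3 - <<'E'
from h import *
from scipy.optimize import least_squares
S=cam("scene");T=cam("top")
s1=lambda x,y:(195+x*.2875,100+y*.2875); s2=lambda x,y:(290+(x-400)*.2875,200+y*.2875)
t1=lambda x,y:(160+x*.275,130+(y-376)*.2748); t2=lambda x,y:(280+(x-400)*.325,130+(y-376)*.3243)
for n,a,b,z in [("coup",(453,178),(513,577),12),("head",(541,302),(621,589),12),("jar",(602,53),(503,437),46),("orange",(497,58),(462,494),40),("pink",(582,153),(558,500),50),
  ("purple1",(678,328),(679,535),12)]:
    print(n,plane(*S,s2(*a),z).round(1),plane(*T,t2(*b),z).round(1))
obs=[(S,s1(200,370),(-140,-80,0)),(S,s1(376,207),(140,-80,61)),(S,s1(373,238),(140,-80,0)),(S,s1(98,288),(-140,80,0)),
 (T,t1(300,408),(140,-80,61)),(S,s1(260,223),(0,0,0))]
f=lambda p:np.concatenate([(proj(*c,cpt(p,l[0],l[1],l[2]))[0]-px) for c,px,l in obs[:5]])
r=least_squares(f,[600,150,0]);P=r.x;print(P,r.fun.round(1))
W=plane(*S,s1(260,223),6); a=P[2]
rot=np.array([[np.cos(a),np.sin(a)],[-np.sin(a),np.cos(a)]])
print("bay local",rot@(W[:2]-P[:2]), rot@(plane(*T,t1(222,494),6)[:2]-P[:2]))
print("knob",rot@(plane(*S,s1(221,318),86)[:2]-P[:2]))
print("bar top",proj(*S,cpt(P,0,87+168,64+126)))
r_=__import__("plant").viewer
print(np.array(r_.read_camera("wrist")["T_tool_cam"]).round(2))
E
```

```text
coup [ 446.3 -251.1   12. ] [ 443.6 -247.5   12. ]
head [ 412.7 -391.9   12. ] [ 411.1 -392.    12. ]
jar [ 643.7 -260.3   46. ] [ 639.1 -258.8   46. ]
orange [ 564.8 -193.    40. ] [ 561.9 -190.5   40. ]
pink [ 535.4 -326.2   50. ] [ 535.3 -318.9   50. ]
purple1 [ 483.2 -486.5   12. ] [ 480.5 -486.6   12. ]
[5.78104330e+02 1.09274648e+02 5.52689390e-02] [-1.1 -0.1 -0.1 -1.6 -0.4  0.6  0.3  1.   1.  -1.3]
bay local [63.06374992 27.31027499] [62.94706736 32.94031951]
knob [-123.04411574 -102.2635572 ]
bar top [[217.9081417  109.51712063]]
[[  -0.     -0.96   -0.28   71.07]
 [   1.     -0.      0.      0.31]
 [  -0.     -0.28    0.96 -129.43]
 [   0.      0.      0.      1.  ]]
```

```bash
python3 -m crank '{"gripper":[85,85,85,85,85,85,85,85],"linear":[[0,0,-0.1],[0,0,-0.1],[0,0,-0.1],[0,0,0],[0,0,0],[0,0,0],[0,0,0],[0,0,0]],"turn":[0.027,0.027,0.027,0.027,0.027,0.027,0.027,0.027]}' 40
python3 -m crank '{"gripper":[85,85,85,85,85,85,85,85,85,85,85,85,85,85,85],"linear":[[-0.91,0.4,0],[-0.91,0.4,0],[-0.91,0.4,0],[-0.91,0.4,0],[-0.91,0.4,0],[-0.91,0.4,0],[-0.91,0.4,0],[-0.91,0.4,0],[-0.91,0.4,0],[-0.91,0.4,0],[-0.91,0.4,0],[-0.91,0.4,0],[-0.91,0.4,0.2],[-0.91,0.4,0.2],[-0.91,0.4,0.2]],"turn":[0,0,0,0,0,0,0,0,0,0,0,0,0,0,0]}'
cat > look.py <<'E'
import sys,cv2,pickle
from plant import ctrl,viewer
n=sys.argv[1]; o=ctrl.observe(); r=viewer.read_camera("wrist")
pickle.dump((r,o["ee_pos"],o["orientation"]),open(n+".pkl","wb"))
cv2.imwrite(f"pics/{n}.png",cv2.resize(r["frame"][:,:,::-1],(800,600),interpolation=cv2.INTER_CUBIC))
print(o["t"],o["ee_pos"].round(1),o["orientation"].round(1),o["force"].round(1))
E
python3 look.py w1
```

```text
t: 1.15
ee_pos: [269.9, 563.3, 262.7]
orientation: [-180.0, 0.1, 76.3]
force: [0.1, 0.3, 0.3]
gripper_width: 85.2
gripper_force: 0.0
t: 3.02
ee_pos: [431.1, -318.3, 226.7]
orientation: [180.0, -0.0, 76.6]
force: [1.0, 0.8, 0.2]
gripper_width: 84.9
gripper_force: 0.0
3.025 [ 431.1 -318.3  226.7] [180.   -0.   76.6] [1.  0.8 0.2]
```

View pics/w1.png

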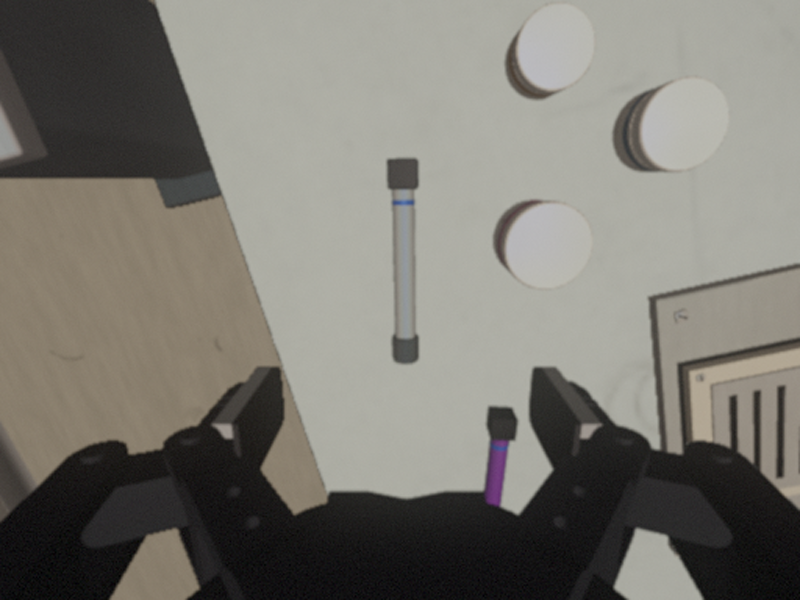

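The wrist view shows the steel shaft running from the coupling end (403,158) to the head end (405,362). The blue-banded jar's lid is at (685,123), the orange jar is at (556,47) and the pink one at (548,245).

```bash
python3 - <<'E'
from h import *
r,p,o=pickle.load(open("w1.pkl","rb")); C=wcam(r,p,o)
k=lambda x,y:(x/1.5625,y/1.5625)
a=plane(*C,k(402.5,159),12);b=plane(*C,k(405,362),12)
c=plane(*C,k(403,188),12);d=plane(*C,k(404.5,337),12)
print(a,b,np.linalg.norm(a-b),(a+b)/2,"stem",np.linalg.norm(c-d),(c+d)/2,np.degrees(np.arctan2(*(a-b)[1::-1])))
j=plane(*C,k(685,123),46);print("jar",j,[plane(*C,k(*q),46).round(1) for q in [(641,125),(729,118),(685,78),(688,170)]])
m=(c+d)/2
go([m[0],m[1],17],np.degrees(np.arctan2(*(a-b)[1::-1])))
E
```

```text
[ 447.44978834 -234.66291708   12.        ] [ 409.0970616  -403.20536908   12.        ] 172.85106240902792 [ 428.27342497 -318.93414308   12.        ] stem 126.93746382153722 [ 428.47099867 -317.94107741   12.        ] 77.18034033060209
jar [ 642.35404596 -258.4564147    46.        ] [array([ 612.7, -252.7,   46. ]), array([ 671.9, -262.2,   46. ]), array([ 643.8, -230. ,   46. ]), array([ 642.8, -290.4,   46. ])]
now [ 431.7 -325.1  224.8] [179.9   0.3  76.5] turn rows total frac -0.0019 (deg 0.7 ) shift/60 in current axes [ 0.124 -0.086  3.463] in target axes [ 0.105 -0.079  3.464]
```

```bash
python3 -m crank '{"gripper":[60,60,60,60,60,60],"linear":[[0.1,-0.08,0.7],[0,0,0.8],[0,0,0.8],[0,0,0.4],[0,0,0],[0,0,0]],"turn":[-0.002,0,0,0,0,0]}' 60
python3 - <<'E'
from h import *
go([428.4,-318.8,17],77.2)
E
```

```text
t: 3.82
ee_pos: [428.5, -309.9, 66.3]
orientation: [179.9, 0.0, 77.4]
force: [1.0, -0.3, 0.5]
gripper_width: 59.8
gripper_force: 0.0
now [ 428.5 -309.9   66.3] [179.9   0.   77.4] turn rows total frac 0.0005 (deg -0.2 ) shift/60 in current axes [-0.144  0.029  0.821] in target axes [-0.145  0.03   0.821]
```

```bash
python3 -m crank '{"gripper":[60,60,60,60],"linear":[[-0.14,0.02,0.4],[0,0,0.2],[0,0,0],[0,0,0]],"turn":[0,0,0,0]}' 60
python3 look.py w2; python3 - <<'E'
from h import *
go([428.4,-318.8,17],77.2)
E
```

```text
t: 4.32
ee_pos: [427.6, -318.1, 30.1]
orientation: [179.9, 0.0, 77.4]
force: [0.4, -0.5, 0.5]
gripper_width: 59.9
gripper_force: 0.0
4.325 [ 427.6 -318.1   30.1] [179.9   0.   77.4] [ 0.4 -0.5  0.5]
now [ 427.8 -318.2   30.2] [179.9   0.   77.4] turn rows total frac 0.0005 (deg -0.2 ) shift/60 in current axes [-0.007  0.012  0.22 ] in target axes [-0.007  0.013  0.22 ]
```

View pics/w2.png

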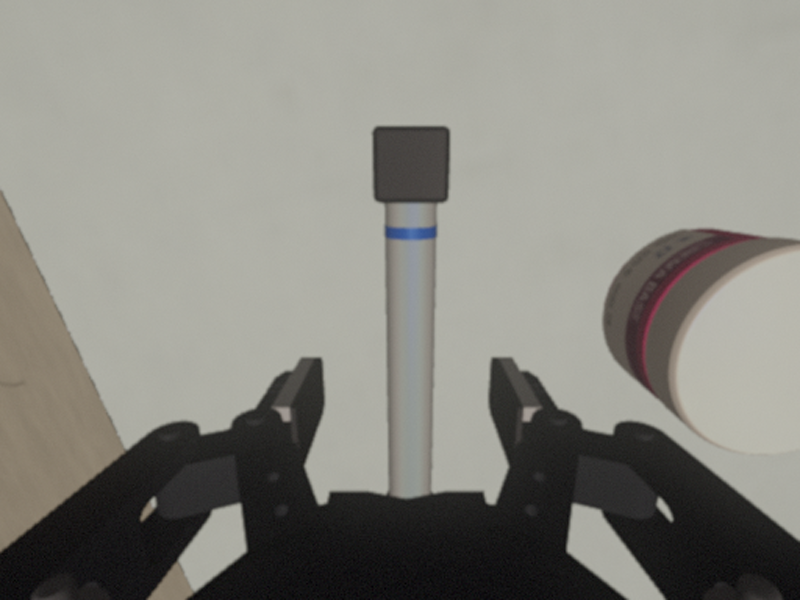

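The shaft runs straight up the picture at column 411, centred between the pads. The coupling's inner edge is at row 201, and the pink jar is clear on the right. I'll check the position along the shaft, then close.

```bash
python3 - <<'E'
from h import *
r,p,o=pickle.load(open("w2.pkl","rb")); C=wcam(r,p,o)
q=plane(*C,(411/1.5625,201/1.5625),24); u=np.array([np.cos(np.radians(77.2)),np.sin(np.radians(77.2))])
print(q, "mid", q[:2]-62*u)
E
python3 -m crank '{"gripper":[60,60,0,0,0,0],"linear":[[-0.01,0.01,0.2],[0,0,0.03],[0,0,0],[0,0,0],[0,0,0],[0,0,0]],"turn":[0,0,0,0,0,0]}' 80
```

```text
[ 442.45815368 -256.03058273   24.        ] mid [ 428.72214683 -316.48984269]
t: 5.12
ee_pos: [427.9, -318.8, 15.9]
orientation: [180.0, 0.0, 77.4]
force: [-0.5, -0.1, 2.5]
gripper_width: 14.9
gripper_force: 78.1
```

```bash
python3 -m crank '{"gripper":[0,0,0,0,0,0,0,0,0,0,0,0],"linear":[[0,0,-0.2],[0,0,-0.6],[0,0,-0.9],[0,0,-0.9],[0,0,-0.6],[0,0,0],[0,0,0],[0,0,0],[0,0,0],[0,0,0],[0,0,0],[0,0,0]],"turn":[0,0,0,0,0.0257,0.0257,0.0257,0.0257,0.0257,0.0257,0.0257,0.0257]}'
python3 -m crank '{"gripper":[0,0,0,0,0,0,0,0,0,0],"linear":[[0.13,-0.5,0],[0.27,-0.92,0],[0.27,-0.92,0],[0.27,-0.92,0],[0.27,-0.92,0],[0.27,-0.92,0],[0.27,-0.92,0],[0.13,-0.5,0],[0,0,0],[0,0,0]],"turn":[0,0,0,0,0,0,0,0,0,0]}'
python3 look.py w3
```

```text
t: 6.62
ee_pos: [427.1, -318.2, 207.6]
orientation: [-180.0, 0.0, 3.0]
force: [0.3, 0.7, -2.0]
gripper_width: 15.0
gripper_force: 78.3
t: 7.88
ee_pos: [516.8, 78.0, 207.4]
orientation: [180.0, 0.0, 3.4]
force: [-0.6, -1.3, -1.7]
gripper_width: 15.5
gripper_force: 78.5
7.875 [516.8  78.  207.4] [180.    0.    3.4] [-0.6 -1.3 -1.7]
```

View pics/w3.png

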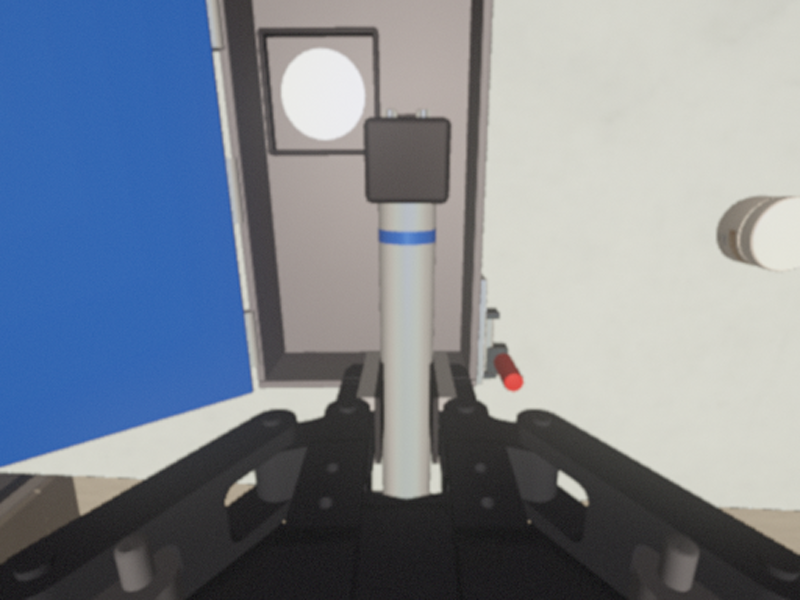

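The wrist view shows the shaft held along the case. The bay's ribs are at (262,32), (377,29), (270,152) and (372,150), with the disc at (323,93). The red knob top is at (513,383), and the -x end rim runs along row ~385. I'll refit the case and work out the clips' x position.

```bash
python3 - <<'E'
from h import *
from scipy.optimize import least_squares
S=cam("scene");T=cam("top")
r,p,o=pickle.load(open("w3.pkl","rb")); C=wcam(r,p,o); k=lambda x,y:(x/1.5625,y/1.5625)
s1=lambda x,y:(195+x*.2875,100+y*.2875);t1=lambda x,y:(160+x*.275,130+(y-376)*.2748)
# local bay outer rib corners z14 (rib outer = 41)
o2=[(C,k(260,30),(65+41,30+41,14)),(C,k(379,28),(106,-11,14)),(C,k(269,154),(24,71,14)),
 (C,k(323,93),(65,30,6)),(C,k(260,387),(-140,80,61)),(C,k(482,384),(-140,-80,61))]
o1=[(S,s1(200,370),(-140,-80,0)),(S,s1(376,207),(140,-80,61)),(S,s1(373,238),(140,-80,0)),(S,s1(98,288),(-140,80,0)),(T,t1(300,408),(140,-80,61))]
for ob in (o2,o1+o2):
    f=lambda q:np.concatenate([(proj(*c,cpt(q,l[0],l[1],l[2]))[0]-px) for c,px,l in ob])
    R=least_squares(f,[578,109,0.055]);P=R.x;print(P,np.degrees(P[2]),R.fun.round(1))
P=least_squares(lambda q:np.concatenate([(proj(*c,cpt(q,l[0],l[1],l[2]))[0]-px) for c,px,l in o2]),[578,109,.055]).x
a=P[2];rot=np.array([[np.cos(a),np.sin(a)],[-np.sin(a),np.cos(a)]])
L=lambda w:(rot@(w[:2]-P[:2])).round(1)
for z in (26,32,40):print(z,[L(plane(*S,s1(*q),z)) for q in [(232,280),(283,243)]],[L(plane(*T,t1(*q),z)) for q in [(285,560),(272,498)]])
print("knob top",L(plane(*C,k(513,383),86)))
print("wrist clip tips at z40",L(plane(*C,k(390,112),40)),L(plane(*C,k(424,112),40)))
print("coupling inner edge rel", plane(*C,k(407,202),207.4+5+12), plane(*C,k(407,202),215))
E
```

```text
[5.77598088e+02 1.10151474e+02 7.22874849e-02] 4.141767793752926 [-1.4 -1.7 -0.1 -1.6  0.9  0.8  1.   1.3  1.   0.8 -1.3  1. ]
[5.77569997e+02 1.10090977e+02 7.10065252e-02] 4.068374213454455 [-0.7 -0.  -0.6 -2.1 -0.8  0.1  0.1  1.4  0.3 -1.4 -1.2 -1.7  0.1 -1.6
  1.   0.7  1.2  1.3  0.9  0.8 -1.4  1.1]
26 [array([-38.4, -30.4]), array([ 43.4, -30.6])] [array([-41.2, -30.4]), array([ 39.5, -27.6])]
32 [array([-42.4, -34.5]), array([ 38.9, -34.7])] [array([-43.5, -30.4]), array([ 36.9, -27.5])]
40 [array([-47.8, -40. ]), array([ 32.8, -40.2])] [array([-46.5, -30.3]), array([ 33.4, -27.5])]
knob top [-125.2  -97.2]
wrist clip tips at z40 [ 48.3 -18.1] [ 48.  -40.4]
coupling inner edge rel [580.36135782  82.21126371 224.4       ] [579.84739015  82.15478376 215.        ]
```

```bash
python3 -m crank '{"gripper":[0,0,0,0,0,0,0],"linear":[[0.4,-0.01,0.2],[0.6,-0.01,0.5],[0,0,0.8],[0,0,0.4],[0,0,0],[0,0,0],[0,0,0]],"turn":[-0.002,0,0,0,0,0,0]}'
python3 - <<'E'
from h import *
go([577.8,80.1,60],4.1)
E
```

```text
t: 8.8
ee_pos: [578.8, 83.4, 95.6]
orientation: [180.0, -0.2, 4.0]
force: [1.2, 0.1, -1.4]
gripper_width: 15.2
gripper_force: 78.5
now [578.8  83.4  95.6] [180.   -0.2   4. ] turn rows total frac -0.0002 (deg 0.1 ) shift/60 in current axes [-0.022  0.053  0.593] in target axes [-0.02   0.053  0.593]
```

```bash
python3 -m crank '{"gripper":[0,0,0,0,0],"linear":[[-0.02,0.053,0.2],[0,0,0.35],[0,0,0],[0,0,0],[0,0,0]],"turn":[0,0,0,0,0]}' 115
python3 - <<'E'
from h import *
go([577.8,80.1,36],4.1)
E
```

```text
t: 9.43
ee_pos: [577.0, 80.5, 61.4]
orientation: [180.0, -0.1, 4.1]
force: [0.1, -0.2, -1.2]
gripper_width: 14.0
gripper_force: 112.6
now [577.   80.5  61.4] [ 1.8e+02 -1.0e-01  4.1e+00] turn rows total frac -0.0001 (deg 0.0 ) shift/60 in current axes [0.012 0.007 0.423] in target axes [0.012 0.007 0.423]
```

Aligned. Now I'll press down in small steps.

```bash
python3 -m crank '{"gripper":[0,0,0,0,0,0],"linear":[[0,0,0.1],[0,0,0.1],[0,0,0.07],[0,0,0.05],[0,0,0.05],[0,0,0]],"turn":[0,0,0,0,0,0]}'
python3 -m crank '{"gripper":[0,0,0],"linear":[[0,0,0.05],[0,0,0],[0,0,0]],"turn":[0,0,0]}'
```

```text
t: 10.18
ee_pos: [576.4, 80.6, 37.7]
orientation: [-180.0, -0.0, 4.1]
force: [2.1, 0.5, -4.8]
gripper_width: 13.9
gripper_force: 113.0
t: 10.55
ee_pos: [575.8, 80.6, 35.9]
orientation: [-180.0, 0.1, 4.0]
force: [-0.6, 1.2, 5.3]
gripper_width: 13.9
gripper_force: 114.2
```

```bash
python3 -m crank '{"gripper":[0,0,0],"linear":[[0,0,0.04],[0,0,0],[0,0,0]],"turn":[0,0,0]}'; python3 -m crank '{"gripper":[0,0,0],"linear":[[0,0,0.04],[0,0,0],[0,0,0]],"turn":[0,0,0]}'
```

```text
t: 10.92
ee_pos: [575.9, 80.6, 35.8]
orientation: [-180.0, 0.1, 4.1]
force: [-6.7, 0.7, 18.8]
gripper_width: 14.2
gripper_force: 115.9
t: 11.3
ee_pos: [575.9, 80.6, 35.7]
orientation: [-180.0, 0.2, 4.1]
force: [-11.6, 0.3, 33.0]
gripper_width: 13.9
gripper_force: 117.5
```

```bash
python3 -m crank '{"gripper":[0,40,40,40,40,40,40,40,40],"linear":[[0,0,-0.08],[0,0,0],[0,0,0],[0,0,-0.2],[0,0,-0.6],[0,0,-0.9],[0,0,-0.9],[0,0,-0.3],[0,0,0]],"turn":[0,0,0,0,0,0,0,0,0]}'
python3 look.py w4
```

```text
t: 12.42
ee_pos: [577.2, 80.4, 211.0]
orientation: [180.0, -0.2, 4.1]
force: [0.1, -0.0, -0.9]
gripper_width: 40.0
gripper_force: 0.0
12.425 [577.2  80.4 211. ] [180.   -0.2   4.1] [ 0.1 -0.  -0.9]
```

View pics/w4.png

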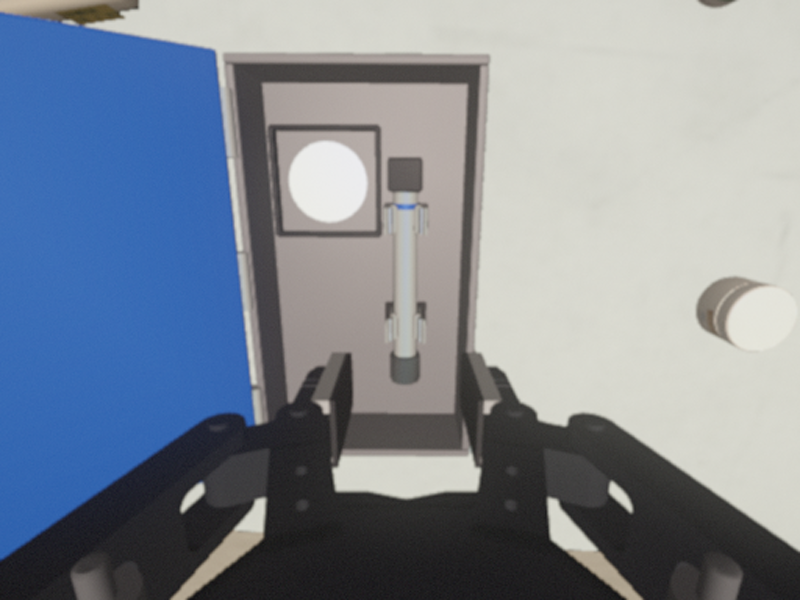

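Both clips hold the shaft: the coupling is at (405,175), the head at (404,370), and it lies level along the case. Next, the jar.

```bash
python3 -m crank '{"gripper":[85,85,85,85,85,85,85,85,85],"linear":[[0,0,0],[0,0,0],[0,0,0],[0,0,0],[0,0,0],[0,0,0],[0,0,0],[0,0,0],[0,0,0]],"turn":[-0.0278,-0.0278,-0.0278,-0.0278,-0.0278,-0.0278,-0.0278,-0.0278,-0.0278]}' 40
python3 -m crank '{"gripper":[85,85,85,85,85,85,85,85,85],"linear":[[-0.5,0.06,0],[-0.92,0.11,0],[-0.92,0.11,0],[-0.92,0.11,0],[-0.92,0.11,0],[-0.92,0.11,0.2],[-0.62,0.07,0.2],[0,0,0],[0,0,0]],"turn":[0,0,0,0,0,0,0,0,0]}'
python3 look.py w5
```

```text
t: 13.6
ee_pos: [574.0, 80.2, 205.6]
orientation: [-179.6, -0.0, 94.5]
force: [-0.6, 0.0, 0.5]
gripper_width: 84.7
gripper_force: 0.0
t: 14.72
ee_pos: [640.1, -257.9, 182.5]
orientation: [-179.8, -0.2, 94.1]
force: [0.2, -0.3, 0.9]
gripper_width: 85.0
gripper_force: 0.0
14.725 [ 640.1 -257.9  182.5] [-179.8   -0.2   94.1] [ 0.2 -0.3  0.9]
```

View pics/w5.png

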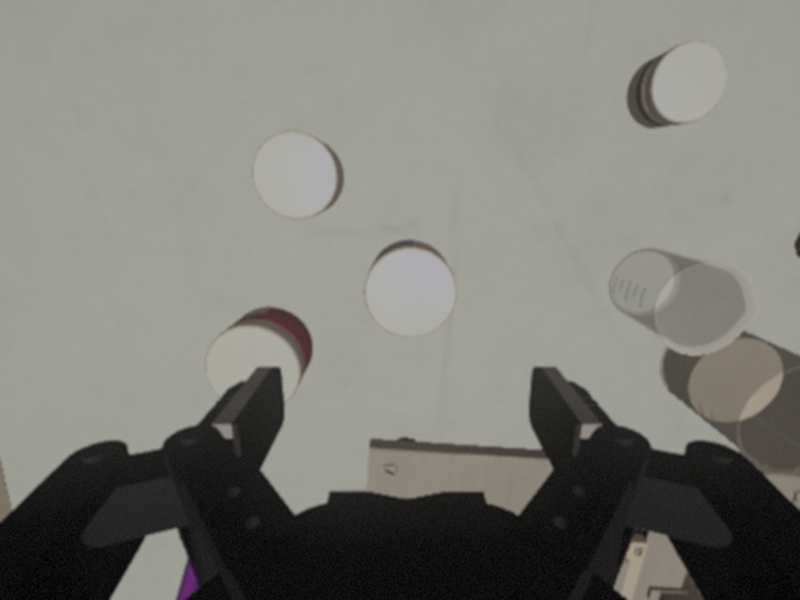

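The blue-banded jar's lid is centred at (410,292). The orange jar is at (296,174) and the pink one at (255,360). A glass beaker base at (645,285) needs its clearance checked.

```bash
python3 - <<'E'
from h import *
r,p,o=pickle.load(open("w5.pkl","rb")); C=wcam(r,p,o); k=lambda x,y:(x/1.5625,y/1.5625)
for n,q,z in [("jar",(410,292),46),("L",(364,291),46),("R",(456,291),46),("beaker base left",(609,285),0),("beaker top left",(655,310),80),("pink right",(302,372),50),("plate",(370,440),20),("orange",(296,174),40)]: print(n,plane(*C,k(*q),z).round(1))
j=plane(*C,k(410,292),46); go([j[0],j[1],26],94.1)
E
```

```text
jar [ 641.7 -258.6   46. ]
L [ 611.4 -260.1   46. ]
R [ 671.9 -255.7   46. ]
beaker base left [ 794.9 -254.3    0. ]
beaker top left [ 783.6 -250.    80. ]
pink right [ 571.7 -319.7   50. ]
plate [ 619.3 -390.9   20. ]
orange [ 565.1 -189.2   40. ]
now [ 640.7 -257.5  183.5] [-1.798e+02 -1.000e-01  9.420e+01] turn rows total frac 0.0002 (deg -0.1 ) shift/60 in current axes [-0.025  0.022  2.624] in target axes [-0.019  0.015  2.624]
```

```bash
python3 -m crank '{"gripper":[85,85,85,85,85],"linear":[[-0.02,0.02,0.7],[0,0,0.9],[0,0,0.6],[0,0,0],[0,0,0]],"turn":[0,0,0,0,0]}'
python3 - <<'E'
from h import *
go([641.7,-258.6,26],94.1)
E
```

```text
t: 15.4
ee_pos: [644.3, -259.6, 55.1]
orientation: [179.9, 0.1, 94.2]
force: [-0.5, 0.6, 0.0]
gripper_width: 84.9
gripper_force: 0.0
now [ 644.3 -259.6   55.1] [1.799e+02 1.000e-01 9.420e+01] turn rows total frac 0.0003 (deg -0.1 ) shift/60 in current axes [ 0.021 -0.043  0.485] in target axes [ 0.02  -0.042  0.485]
```

```bash
python3 -m crank '{"gripper":[85,85,85,55,55,55,55,55],"linear":[[0.02,-0.04,0.1],[0,0,0.38],[0,0,0],[0,0,0],[0,0,0],[0,0,0],[0,0,0],[0,0,0]],"turn":[0,0,0,0,0,0,0,0]}' 35
```

```text
t: 16.4
ee_pos: [640.7, -259.2, 24.7]
orientation: [180.0, 0.0, 94.1]
force: [0.6, -0.9, 0.5]
gripper_width: 60.5
gripper_force: 38.0
```

```bash
python3 -m crank '{"gripper":[55,55,55,55,55],"linear":[[0,0,-0.2],[0,0,-0.6],[0,0,-0.8],[0,0,-0.4],[0,0,0]],"turn":[0,0,0,0,0]}'
python3 - <<'E'
from h import *
from scipy.optimize import least_squares
r,p,o=pickle.load(open("w4.pkl","rb")); C=wcam(r,p,o); k=lambda x,y:(x/1.5625,y/1.5625)
ob=[(C,k(268,124),(106,71,14)),(C,k(382,125),(106,-11,14)),(C,k(276,237),(24,71,14)),(C,k(381,236),(24,-11,14)),
 (C,k(328,181),(65,30,6)),(C,k(225,54),(140,80,61)),(C,k(490,55),(140,-80,61))]
R=least_squares(lambda q:np.concatenate([(proj(*c,cpt(q,l[0],l[1],l[2]))[0]-px) for c,px,l in ob]),[578,109,.07]);P=R.x
print(P,np.degrees(P[2]),R.fun.round(1))
print("bay",cpt(P,65,30,6),plane(*C,k(328,181),6))
b=cpt(P,65,30,6)[0]; go([b[0],b[1],130],np.degrees(P[2])+90)
E
```

```text
t: 17.02
ee_pos: [642.7, -260.1, 148.6]
orientation: [179.6, 0.2, 94.1]
force: [-0.1, 0.2, -0.7]
gripper_width: 60.3
gripper_force: 38.1
[5.76651198e+02 1.11364883e+02 6.19743248e-02] 3.5508672518903106 [-0.  -0.1 -0.8 -0.1  0.4 -0.1  0.4  1.1  0.5  1.1 -1.2 -1.1  0.8 -0.2]
bay [[639.66837148 145.33304231   6.        ]] [640.94940057 145.93608983   6.        ]
now [ 642.7 -260.1  148.6] [179.6   0.2  94.1] turn rows total frac 0.0016 (deg -0.6 ) shift/60 in current axes [6.744 0.436 0.289] in target axes [6.747 0.369 0.31 ]
```

```bash
python3 -m crank '{"gripper":[55,55,55,55,55,55,55,55,55,55,55],"linear":[[0.4,0.03,0],[0.8,0.05,0],[0.95,0.05,0],[0.95,0.05,0],[0.95,0.05,0],[0.95,0.05,0],[0.95,0.05,0],[0.6,0.05,0],[0.19,0.02,0],[0,0,0],[0,0,0]],"turn":[0.001,0,0,0,0,0,0,0,0,0,0]}'
python3 - <<'E'
from h import *
go([640,145.3,31],93.8)
E
```

```text
t: 18.4
ee_pos: [637.4, 144.5, 143.8]
orientation: [-179.9, 0.0, 93.7]
force: [0.4, 0.1, 0.1]
gripper_width: 60.2
gripper_force: 38.1
now [637.4 144.5 143.8] [-179.9    0.    93.7] turn rows total frac -0.0003 (deg 0.1 ) shift/60 in current axes [0.013 0.047 1.881] in target axes [0.011 0.045 1.881]
```

```bash
python3 -m crank '{"gripper":[55,55,55,55,55,55],"linear":[[0.01,0.04,0.5],[0,0,0.6],[0,0,0.4],[0,0,0.1],[0,0,0],[0,0,0]],"turn":[0,0,0,0,0,0]}'
python3 - <<'E'
from h import *
go([640,145.3,31],93.8)
E
```

```text
t: 19.15
ee_pos: [641.4, 146.6, 50.1]
orientation: [179.8, -0.0, 93.7]
force: [0.3, 0.8, -0.2]
gripper_width: 60.0
gripper_force: 38.1
now [641.4 146.6  50.1] [179.8  -0.   93.7] turn rows total frac -0.0002 (deg 0.1 ) shift/60 in current axes [-0.02  -0.025  0.319] in target axes [-0.02  -0.024  0.319]
```

```bash
python3 -m crank '{"gripper":[55,55,55,55,55],"linear":[[-0.02,-0.02,0.15],[0,0,0.14],[0,0,0],[0,0,0],[0,0,0.02]],"turn":[0,0,0,0,0]}'
```

```text
t: 19.77
ee_pos: [638.6, 145.6, 30.6]
orientation: [-179.9, 0.0, 93.8]
force: [-3.1, -0.5, 9.4]
gripper_width: 60.1
gripper_force: 38.9
```

```bash
python3 -m crank '{"gripper":[61,70,85,85,85,85,85,85,85,85,85,85,85,85,85],"linear":[[0,0,0],[0,0,0],[0,0,0],[0,0,-0.2],[0,0,-0.5],[0,0,-0.7],[0,0,-0.8],[0,0,-0.8],[0,0,-0.7],[0,0,-0.4],[0,0,0],[0,0,0],[0,0,0],[0,0,0],[0,0,0]],"turn":[0,0,0,0,0,0,0.0278,0.0278,0.0278,0.0278,0.0278,0.0278,0.0278,0.0278,0.0278]}'
python3 -m crank '{"gripper":[50,50,50,50,50,50,50],"linear":[[-0.2,-0.5,0],[-0.33,-0.9,0],[-0.33,-0.9,0],[-0.33,-0.9,0],[-0.14,-0.4,0],[0,0,0],[0,0,0]],"turn":[0,0,0,0,0,0,0]}'
python3 look.py w6; python3 -c "
from plant import viewer;import cv2,numpy as np
s=viewer.read_camera('scene')['frame'][:,:,::-1][100:208,195:310]
w=cv2.imread('pics/w6.png')
cv2.imwrite('pics/w6b.png',np.hstack([cv2.resize(w,(500,375)),cv2.resize(s,(300,375),interpolation=cv2.INTER_CUBIC)]))"
```

```text
t: 21.65
ee_pos: [638.9, 145.5, 276.8]
orientation: [-180.0, -0.1, 3.4]
force: [0.4, 0.8, -0.7]
gripper_width: 85.1
gripper_force: 0.0
t: 22.52
ee_pos: [545.6, 355.2, 276.3]
orientation: [180.0, -0.0, 3.7]
force: [0.2, -0.6, 0.4]
gripper_width: 50.1
gripper_force: 0.0
22.525 [545.6 355.2 276.3] [180.   -0.    3.7] [ 0.2 -0.6  0.4]
```

View pics/w6b.png

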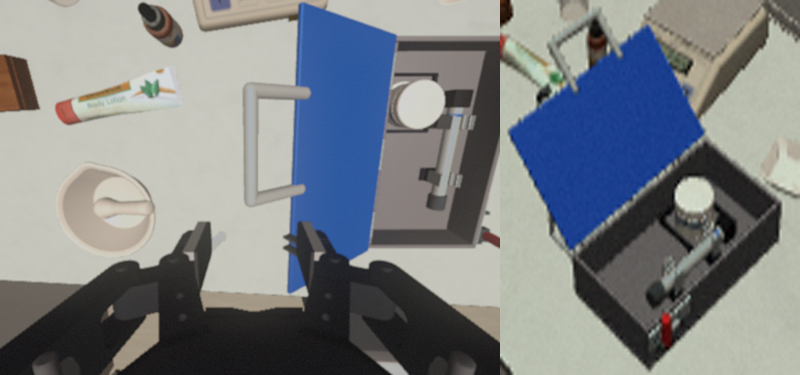

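The jar stands in the bay at (416,103) and the shaft is in its clips from (457,97) to (437,205). The handle bar runs from (249,90) to (252,198) in the left part.

```bash
python3 - <<'E'
from h import *
r,p,o=pickle.load(open("w6.pkl","rb")); C=wcam(r,p,o); S=cam("scene")
P=[577,111,.066]
for q in [(249.5,88),(252,200),(250.5,144)]:
    w=plane(*C,(q[0]*1.024,q[1]*1.024),190); a=P[2]; d=w[:2]-P[:2]
    print(w.round(1),"local",d[0]*np.cos(a)+d[1]*np.sin(a),-d[0]*np.sin(a)+d[1]*np.cos(a))
e=[cpt(P,-2+79,-30,32)[0],cpt(P,-2-79,-30,32)[0],cpt(P,65,30,52)[0]]
print((proj(*C,e)/1.024).round(0), ((proj(*S,e)-[195,100])*[300/115,375/108]+[500,0]).round(0))
m=plane(*C,(250.5*1.024,144*1.024),190); go([m[0],m[1],190],np.degrees(P[2]))
E
```

```text
[632.3 364.8 190. ] local 71.91022479692509 249.58255159674565
[540.8 357.2 190. ] local -19.895720273991667 248.00591765241836
[589.2 361.4 190. ] local 28.713875660274425 249.04613867898635
[[458.  94.]
 [436. 204.]
 [421. 103.]] [[727. 224.]
 [652. 295.]
 [693. 191.]]
now [545.9 354.7 276.1] [180.   -0.    3.6] turn rows total frac -0.0005 (deg 0.2 ) shift/60 in current axes [ 0.727 -0.067  1.435] in target axes [ 0.727 -0.064  1.435]
```

```bash
python3 -m crank '{"gripper":[50,50,50,50,50],"linear":[[0.4,-0.03,0],[0.29,-0.03,0.4],[0,0,0.4],[0,0,0],[0,0,0]],"turn":[0,0,0,0,0]}' 30
python3 - <<'E'
from h import *
go([587,361.2,189],4.0)
E
```

```text
t: 23.25
ee_pos: [587.1, 361.6, 228.8]
orientation: [-180.0, -0.1, 3.6]
force: [0.6, -0.1, 0.3]
gripper_width: 49.7
gripper_force: 0.0
now [587.1 361.6 228.8] [-1.8e+02 -1.0e-01  3.6e+00] turn rows total frac -0.001 (deg 0.4 ) shift/60 in current axes [-0.002  0.008  0.663] in target axes [-0.002  0.007  0.663]
```

```bash
python3 -m crank '{"gripper":[50,50,50,0,0,0,0,0],"linear":[[0,0.01,0.3],[0,0,0.36],[0,0,0],[0,0,0],[0,0,0],[0,0,0],[0,0,0],[0,0,0]],"turn":[-0.001,0,0,0,0,0,0,0]}' 35
python3 - <<'E'
import numpy as np
a=np.linspace(2.5,0,43); y=-210*np.cos(a); z=210*np.sin(a)
print([[0,round(-p/60,3),round(-q/60,3)] for p,q in zip(np.diff(y),np.diff(z))])
E
```

```text
t: 24.25
ee_pos: [587.0, 360.7, 189.1]
orientation: [179.9, -0.1, 4.1]
force: [-0.3, -5.2, 3.9]
gripper_width: 10.5
gripper_force: 34.6
[[0, np.float64(0.13), np.float64(-0.163)], [0, np.float64(0.139), np.float64(-0.155)], [0, np.float64(0.148), np.float64(-0.147)], [0, np.float64(0.156), np.float64(-0.137)], [0, np.float64(0.164), np.float64(-0.128)], [0, np.float64(0.172), np.float64(-0.118)], [0, np.float64(0.178), np.float64(-0.108)], [0, np.float64(0.184), np.float64(-0.097)], [0, np.float64(0.19), np.float64(-0.086)], [0, np.float64(0.195), np.float64(-0.074)], [0, np.float64(0.199), np.float64(-0.062)], [0, np.float64(0.202), np.float64(-0.05)], [0, np.float64(0.205), np.float64(-0.038)], [0, np.float64(0.207), np.float64(-0.026)], [0, np.float64(0.208), np.float64(-0.014)], [0, np.float64(0.208), np.float64(-0.001)], [0, np.float64(0.208), np.float64(0.011)], [0, np.float64(0.207), np.float64(0.023)], [0, np.float64(0.205), np.float64(0.036)], [0, np.float64(0.203), np.float64(0.048)], [0, np.float64(0.2), np.float64(0.06)], [0, np.float64(0.196), np.float64(0.072)], [0, np.float64(0.191), np.float64(0.083)], [0, np.float64(0.186), np.float64(0.094)], [0, np.float64(0.18), np.float64(0.105)], [0, np.float64(0.173), np.float64(0.116)], [0, np.float64(0.166), np.float64(0.126)], [0, np.float64(0.158), np.float64(0.135)], [0, np.float64(0.15), np.float64(0.145)], [0, np.float64(0.141), np.float64(0.153)], [0, np.float64(0.132), np.float64(0.161)], [0, np.float64(0.122), np.float64(0.169)], [0, np.float64(0.112), np.float64(0.176)], [0, np.float64(0.101), np.float64(0.182)], [0, np.float64(0.09), np.float64(0.188)], [0, np.float64(0.079), np.float64(0.193)], [0, np.float64(0.067), np.float64(0.197)], [0, np.float64(0.055), np.float64(0.201)], [0, np.float64(0.043), np.float64(0.204)], [0, np.float64(0.031), np.float64(0.206)], [0, np.float64(0.019), np.float64(0.207)], [0, np.float64(0.006), np.float64(0.208)]]
```

```bash
python3 -m crank '{"gripper":[0,0,0,0,0,0,0,0,0,0,0,0,0,0],"linear":[[0,0.13,-0.163],[0,0.139,-0.155],[0,0.148,-0.147],[0,0.156,-0.137],[0,0.164,-0.128],[0,0.172,-0.118],[0,0.178,-0.108],[0,0.184,-0.097],[0,0.19,-0.086],[0,0.195,-0.074],[0,0.199,-0.062],[0,0.202,-0.05],[0,0.205,-0.038],[0,0,0]],"turn":[0,0,0,0,0,0,0,0,0,0,0,0,0,0]}'
```

```text
t: 26.0
ee_pos: [596.0, 224.5, 271.4]
orientation: [179.9, 0.0, 4.0]
force: [-0.9, 2.2, 7.0]
gripper_width: 10.5
gripper_force: 36.8
```

```bash
python3 -m crank '{"gripper":[0,0,0,0,0,0,0,0,0,0,0,0,0,0,0,0,0],"linear":[[0,0.207,-0.026],[0,0.208,-0.014],[0,0.208,-0.001],[0,0.208,0.011],[0,0.207,0.023],[0,0.205,0.036],[0,0.203,0.048],[0,0.2,0.06],[0,0.196,0.072],[0,0.191,0.083],[0,0.186,0.094],[0,0.18,0.105],[0,0.173,0.116],[0,0.166,0.126],[0,0.158,0.135],[0,0.15,0.145],[0,0,0]],"turn":[0,0,0,0,0,0,0,0,0,0,0,0,0,0,0,0,0]}'
```

```text
t: 28.12
ee_pos: [608.3, 42.8, 208.1]
orientation: [180.0, 0.1, 4.0]
force: [-4.1, -0.4, 0.3]
gripper_width: 10.6
gripper_force: 38.3
```

```bash
python3 -m crank '{"gripper":[0,0,0,0,0,0,0,0,0,0,0,0,0,0,0],"linear":[[0,0.141,0.153],[0,0.132,0.161],[0,0.122,0.169],[0,0.112,0.176],[0,0.101,0.182],[0,0.09,0.188],[0,0.079,0.193],[0,0.067,0.197],[0,0.055,0.201],[0,0.043,0.204],[0,0.031,0.206],[0,0.01,0.1],[0,0.006,0.08],[0,0,0],[0,0,0]],"turn":[0,0,0,0,0,0,0,0,0,0,0,0,0,0,0]}'
```

```text
t: 30.0
ee_pos: [612.9, -16.0, 76.6]
orientation: [179.9, 0.0, 4.1]
force: [-5.0, -3.4, -0.5]
gripper_width: 10.7
gripper_force: 39.9
```

```bash
python3 -m crank '{"gripper":[0,0,0,0,0,0],"linear":[[0,0.002,0.06],[0,0.002,0.06],[0,0,0.05],[0,0,0.03],[0,0,0],[0,0,0]],"turn":[0,0,0,0,0,0]}'
python3 -m crank '{"gripper":[0,0,0],"linear":[[0,0,0.03],[0,0,0],[0,0,0]],"turn":[0,0,0]}'
```

```text
t: 30.75
ee_pos: [613.0, -16.6, 64.7]
orientation: [179.9, 0.0, 4.1]
force: [-4.3, -4.8, 0.1]
gripper_width: 10.5
gripper_force: 40.1
t: 31.12
ee_pos: [613.0, -16.6, 63.0]
orientation: [179.9, 0.0, 4.1]
force: [-4.7, -4.6, 0.2]
gripper_width: 10.4
gripper_force: 40.1
```

```bash
python3 -m crank '{"gripper":[0,0,0],"linear":[[0,0,0.03],[0,0,0],[0,0,0]],"turn":[0,0,0]}'
python3 -m crank '{"gripper":[0,0,0],"linear":[[0,0,0.02],[0,0,0],[0,0,0]],"turn":[0,0,0]}'
```

```text
t: 31.5
ee_pos: [613.0, -16.6, 61.2]
orientation: [179.9, 0.0, 4.1]
force: [-4.2, -4.4, -0.3]
gripper_width: 10.2
gripper_force: 40.1
t: 31.88
ee_pos: [613.0, -16.7, 59.9]
orientation: [179.9, 0.0, 4.1]
force: [-4.4, -5.5, 0.5]
gripper_width: 10.5
gripper_force: 40.3
```

```bash
python3 -m crank '{"gripper":[0,0,0],"linear":[[0,0,0.03],[0,0,0],[0,0,0]],"turn":[0,0,0]}'
python3 -m crank '{"gripper":[0,0,0],"linear":[[0,0,0.03],[0,0,0],[0,0,0]],"turn":[0,0,0]}'
python3 -c "
from plant import viewer;import cv2
s=viewer.read_camera('scene')['frame'][:,:,::-1][110:215,200:320]
cv2.imwrite('pics/s7.png',cv2.resize(s,(686,600),interpolation=cv2.INTER_CUBIC))"
```

```text
t: 32.25
ee_pos: [613.0, -16.7, 59.0]
orientation: [179.9, 0.1, 4.1]
force: [-7.3, -4.8, 4.8]
gripper_width: 10.5
gripper_force: 40.8
t: 32.62
ee_pos: [613.0, -16.6, 58.9]
orientation: [179.9, 0.1, 4.1]
force: [-10.1, -4.8, 12.8]
gripper_width: 10.8
gripper_force: 41.7
```

View pics/s7.png

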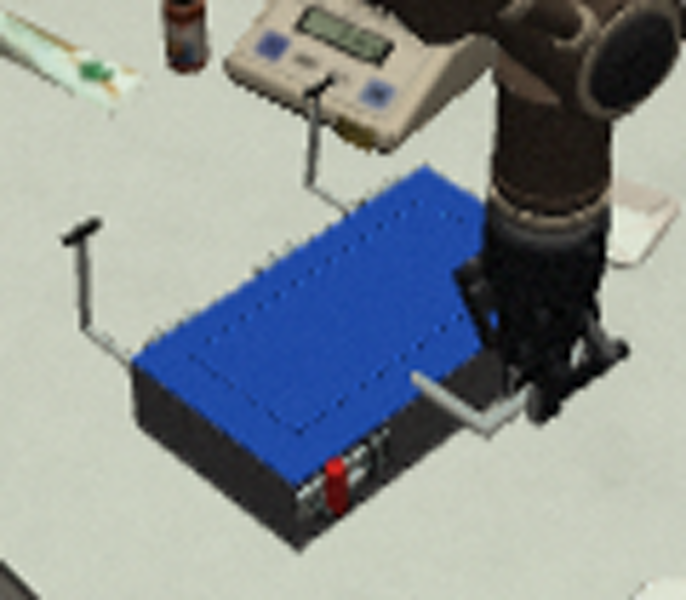

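The flap lies flat on the case (free edge from (295,480) to (490,355)). Contact force is rising at z=58.9. That was my tenth view, so the knob will be found by colour code. Now I'll release the bar and go up.

```bash
python3 -m crank '{"gripper":[0,30,45,45,45,45,45,45,45,45],"linear":[[0,0,-0.07],[0,0,0],[0,0,0],[0,0,0],[0,0,-0.2],[0,0,-0.5],[0,0,-0.7],[0,0,-0.5],[0,0,0],[0,0,0]],"turn":[0,0,0,0,0,0,0,0,-0.0278,-0.0278]}'
python3 -m crank '{"gripper":[50,50,50,50,50,50,50,50,50,50,50,50],"linear":[[0,0,0],[0,0,0],[0,0,0],[0,0,0],[0,0,0],[0,0,0],[0,0,0],[0.17,-0.84,0],[0.17,-0.84,0],[0.16,-0.84,0],[0,0,0],[0,0,0]],"turn":[-0.0278,-0.0278,-0.0278,-0.0278,-0.0278,-0.0278,-0.0278,0,0,0,0,0]}'
cat > knob.py <<'E'
from h import *
import sys
r,p,o=pickle.load(open(sys.argv[1]+".pkl","rb")); C=wcam(r,p,o)
f=r["frame"].astype(int); m=((f[...,0]>110)&(f[...,1]<60)&(f[...,2]<60)).astype(np.uint8)
n,l,s,c=cv2.connectedComponentsWithStats(m)
for i in range(1,n):
    if s[i,4]>30:
        print(s[i],c[i].round(1),plane(*C,c[i],80).round(1))
b=f[...,2]-f[...,0]>60; ys,xs=np.nonzero(b); print("blue",xs.min(),xs.max(),ys.min(),ys.max())
E
python3 look.py w8; python3 knob.py w8
```

```text
t: 33.92
ee_pos: [614.1, -15.5, 176.5]
orientation: [179.9, -0.2, 24.4]
force: [-1.0, -0.2, -0.3]
gripper_width: 45.2
gripper_force: 0.0
t: 35.42
ee_pos: [461.5, 3.5, 175.7]
orientation: [179.8, 0.0, 94.1]
force: [0.1, 0.2, 0.7]
gripper_width: 50.1
gripper_force: 0.0
35.425 [461.5   3.5 175.7] [179.8   0.   94.1] [0.1 0.2 0.7]
blue 240 511 0 172
```

```bash
python3 - <<'E'
from h import *
r,p,o=pickle.load(open("w8.pkl","rb")); C=wcam(r,p,o); f=r["frame"].astype(int)
m=((f[...,0]>60)&(f[...,0]>2.2*f[...,1])&(f[...,0]>2.2*f[...,2])).astype(np.uint8)
n,l,s,c=cv2.connectedComponentsWithStats(m)
for i in range(1,n):
    if s[i,4]>15: print(s[i],c[i].round(1),f[l==i].mean(0).round(),plane(*C,c[i],80).round(1))
print("pred knob top/bottom px",proj(*C,[[458.9,3,86],[458.9,3,66]]))
E
```

```text
[253 192  13  13 146] [259.  197.9] [204.  82.  78.] [460.6   3.1  80. ]
pred knob top/bottom px [[257.02509498 199.97701   ]
 [257.16545583 193.34482167]]
```

The red blob at native pixel (259,198) gives (460.5, 3.5), within 2 mm of the prediction. I'll descend around it.

```bash
python3 -m crank '{"gripper":[50,50,50,50],"linear":[[0,-0.01,0.4],[0,0,0.55],[0,0,0],[0,0,0]],"turn":[0,0,0,0]}' 30
python3 - <<'E'
from h import *
go([460.4,3.5,80],93.9)
E
```

```text
t: 35.98
ee_pos: [461.3, 3.3, 118.4]
orientation: [179.9, 0.0, 94.1]
force: [0.5, -0.2, 1.3]
gripper_width: 50.1
gripper_force: 0.0
now [461.3   3.3 118.4] [179.9   0.   94.1] turn rows total frac 0.0006 (deg -0.2 ) shift/60 in current axes [ 0.005 -0.015  0.64 ] in target axes [ 0.005 -0.014  0.64 ]
```

```bash
python3 -m crank '{"gripper":[50,50,50,50,0,0,0,0],"linear":[[0,-0.01,0.3],[0,0,0.33],[0,0,0],[0,0,0],[0,0,0],[0,0,0],[0,0,0],[0,0,0]],"turn":[0,0,0,0,0,0,0,0]}' 30
```

```text
t: 36.98
ee_pos: [459.9, 3.4, 80.6]
orientation: [179.9, 0.0, 94.1]
force: [-0.3, 0.3, 6.4]
gripper_width: 12.6
gripper_force: 29.4
```

```bash
python3 -m crank '{"gripper":[0,0,0,0,0,0,0],"linear":[[0,0,-0.04],[0,0.08,0],[0,0.1,0],[0,0.1,0],[0,0.08,0],[0,0,0],[0,0,0]],"turn":[0,0,0,0,0,0,0]}'
python3 -m crank '{"gripper":[0,0,0,0,0],"linear":[[0,0.04,0],[0,0.04,0],[0,0.03,0],[0,0,0],[0,0,0]],"turn":[0,0,0,0,0]}'
```

```text
t: 37.85
ee_pos: [479.9, 4.8, 80.9]
orientation: [-179.9, 0.0, 94.1]
force: [0.9, -5.1, -19.6]
gripper_width: 12.0
gripper_force: 29.8
t: 38.48
ee_pos: [485.4, 5.2, 80.9]
orientation: [-179.8, 0.0, 94.2]
force: [-1.8, -4.9, -18.6]
gripper_width: 12.5
gripper_force: 29.9
```

```bash
python3 -m crank '{"gripper":[0,0,0,0],"linear":[[0,0,0.03],[0,0.03,0],[0,0,0],[0,0,0]],"turn":[0,0,0,0]}'
python3 -m crank '{"gripper":[0,0,0,0],"linear":[[0,0.03,0],[0,0.02,0],[0,0,0],[0,0,0]],"turn":[0,0,0,0]}'
```

```text
t: 38.98
ee_pos: [489.5, 5.5, 80.8]
orientation: [179.9, 0.0, 94.1]
force: [-0.7, -4.4, -8.6]
gripper_width: 12.5
gripper_force: 30.9
t: 39.48
ee_pos: [490.0, 5.6, 80.7]
orientation: [-179.7, 0.0, 94.2]
force: [-7.4, -5.5, -2.4]
gripper_width: 12.5
gripper_force: 31.6
```

```bash
python3 -m crank '{"gripper":[0,0,0],"linear":[[0,0.03,0],[0,0,0],[0,0,0]],"turn":[0,0,0]}'
python3 -m crank '{"gripper":[0,30,40,50,50,50,50,50,50],"linear":[[0,-0.04,0],[0,0,0],[0,0,0],[0,0,0],[0,0,-0.2],[0,0,-0.6],[0,0,-0.8],[0,0,0],[0,0,0]],"turn":[0,0,0,0,0,0,0,0,0]}'
python3 look.py w9; python3 - <<'E'
from h import *
r,p,o=pickle.load(open("w9.pkl","rb")); C=wcam(r,p,o); f=r["frame"].astype(int)
m=((f[...,0]>60)&(f[...,0]>2.2*f[...,1])&(f[...,0]>2.2*f[...,2])).astype(np.uint8)
n,l,s,c=cv2.connectedComponentsWithStats(m)
for i in range(1,n):
    if s[i,4]>15: print(s[i],plane(*C,c[i],80).round(1))
E
```

```text
t: 39.85
ee_pos: [490.2, 5.6, 80.6]
orientation: [-179.5, 0.0, 94.2]
force: [-10.5, -6.2, 2.2]
gripper_width: 12.4
gripper_force: 32.0
t: 40.98
ee_pos: [491.3, 5.9, 176.8]
orientation: [180.0, 0.0, 94.1]
force: [0.2, 0.8, -0.2]
gripper_width: 50.1
gripper_force: 0.0
40.975 [491.3   5.9 176.8] [180.    0.   94.1] [ 0.2  0.8 -0.2]
[252 192  13  13 146] [489.2   5.1  80. ]
```

The bolt stopped hard at about 30 mm of travel. The camera puts the knob 29 mm along, so I'll give it one more nudge from behind with closed fingers to be sure.

```bash
python3 -m crank '{"gripper":[0,0,0,0,0,0,0],"linear":[[0,-0.6,0],[0,0,0.4],[0,0,0.7],[0,0,0.4],[0,0,0],[0,0,0],[0,0,0]],"turn":[0,0,0,0,0,0,0]}'
python3 -m crank '{"gripper":[0,0,0,0],"linear":[[0,0.1,0],[0,0.1,0],[0,0,0],[0,0,0]],"turn":[0,0,0,0]}'
```

```text
t: 41.9
ee_pos: [456.5, 3.1, 87.3]
orientation: [179.9, 0.0, 94.1]
force: [0.3, -0.6, 0.1]
gripper_width: 0.2
gripper_force: 0.0
t: 42.4
ee_pos: [467.4, 4.1, 86.3]
orientation: [-180.0, -0.0, 94.1]
force: [-1.5, -0.6, -0.3]
gripper_width: 0.1
gripper_force: 0.0
```

```bash
python3 -m crank '{"gripper":[0,0,0],"linear":[[0,0.05,0.05],[0,0,0],[0,0,0]],"turn":[0,0,0]}'
python3 -m crank '{"gripper":[0,0,0],"linear":[[0,0.05,0],[0,0,0],[0,0,0]],"turn":[0,0,0]}'
```

```text
t: 42.78
ee_pos: [469.4, 4.3, 82.8]
orientation: [-179.9, -0.0, 94.1]
force: [-2.0, -0.7, 0.6]
gripper_width: 0.0
gripper_force: 1.1
t: 43.15
ee_pos: [469.8, 4.4, 82.6]
orientation: [-179.5, -0.0, 94.2]
force: [-8.1, -1.2, 5.5]
gripper_width: 0.2
gripper_force: 4.2
```

```bash
python3 -m crank '{"gripper":[0,0,0],"linear":[[0,0.04,0],[0,0,0],[0,0,0]],"turn":[0,0,0]}'
python3 -m crank '{"gripper":[0,0,0,0,0,0,0],"linear":[[0,-0.25,0],[0,-0.1,0],[0,0,-0.5],[0,0,-0.8],[0,0,-0.6],[0,0,0],[0,0,0]],"turn":[0,0,0,0,0,0,0]}'
python3 look.py w10; python3 - <<'E'
from h import *
from plant import viewer
r,p,o=pickle.load(open("w10.pkl","rb")); C=wcam(r,p,o); f=r["frame"].astype(int)
m=((f[...,0]>60)&(f[...,0]>2.2*f[...,1])&(f[...,0]>2.2*f[...,2])).astype(np.uint8)
n,l,s,c=cv2.connectedComponentsWithStats(m)
for i in range(1,n):
    if s[i,4]>15: print(s[i],plane(*C,c[i],80).round(1))
# flap flat: blue corners in scene vs predicted
S=cam("scene"); g=viewer.read_camera("scene")["frame"].astype(int); b=(g[...,2]-g[...,0]>60); b[:110]=0;b[215:]=0;b[:,:200]=0;b[:,320:]=0
ys,xs=np.nonzero(b); print("blue box",xs.min(),xs.max(),ys.min(),ys.max())
P=[577,111,.066]; q=np.array([proj(*S,cpt(P,x,y,67)[0])[0] for x in(-140,140) for y in(-77,81)]); print(q.round(1).tolist())
E
```

```text
t: 43.52
ee_pos: [470.1, 4.4, 82.5]
orientation: [-179.2, -0.0, 94.2]
force: [-13.5, -1.5, 10.8]
gripper_width: -0.0
gripper_force: 6.6
t: 44.4
ee_pos: [454.7, 3.2, 196.9]
orientation: [180.0, 0.0, 94.1]
force: [-0.1, -0.6, 0.3]
gripper_width: -0.1
gripper_force: 0.0
44.4 [454.7   3.2 196.9] [180.    0.   94.1] [-0.1 -0.6  0.3]
[291 186  13  12 123] [489.6   5.1  80. ]
blue box 223 302 139 194
[[250.2, 193.7], [221.3, 171.7], [301.9, 156.0], [273.0, 137.8]]
```

The flap's outline matches the closed prediction, the bolt is against its stop, and the robot is clear. Handing in.

```bash
python3 -c "
from plant import ctrl; print(ctrl.hand_in())"
```

```text
the job is handed in; nothing more can be done
None
```

I handed the job in at 44 s: the shaft is clipped and seated, the blue-banded jar is upright in its bay, the flap was carried down closed, and then the bolt was pushed to its stop. No verdict came back.

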